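# Line up the fired crucibles in the fence tray

## Task

Move every porcelain crucible from the cooling mat into the tilting fence tray, lifting each by its knob with the tongs and standing it upright; the gripper and arm themselves must never touch a crucible. When all are in and the tongs are back upright in their stand, lift the tray by its tab until the crucibles slide down against the fence in a single row, then lower it gently (not dropping it) until it is level again. Knock no crucible over and leave the other things on the bench where they are.

Things in the scene. Friction and masses are not known exactly. Their poses are not given: they have to be found in the camera images.
- tray_floor (a point): fence tray, shallow, dark slippery floor (friction 0.22), hinged on a fixed grey base. Point: centre of its inner floor, 30 mm above the bench when level. Axes: +x to the fence, y along it, z out of the floor. Inside 150 mm (x) by 260 mm (y). Fence on the +x side, 36 mm high, inner face at x = +75 mm; side walls 18 mm high; lip on the -x side 12 mm high
- tray_tab (a point): the tray's lifting tab: upright black block outside the middle of the lip on the -x side, 30 mm along tray x, 24 mm thick along tray y, top 44 mm above the tray floor. Point: in the tab, 30 mm above the floor, 100 mm from the floor's centre; tray axes. Pinch it across the 24 mm and lift with about 3 to 6 N
- tray_hinge (a point): point on the tray's hinge axis, which runs along tray y under the outer face of the fence: 181 mm in tray x from the tab's point, 6 mm below the floor's level. Fixed
- tray (a joint): tilt of the tray (rad): 0 level, on its stop; grows as the tab side is lifted, 0.65 at most. Crucibles start to slide to the fence at 0.2 to 0.3 and go quickly at 0.4 to 0.5. It falls back if let go
- tongs_grip (a point): steel tongs, upright, tips down in their stand; a bridge on top joins two sprung arms. Point: midway between the black grip pads outside the arms (pads 34 mm high, 20 mm wide), 78 mm above the tip ends, 40 mm below the top. z up, y the line along which the arms close. Width over the pads 54.5 mm sprung open, 46 mm with the tips on a 22 mm knob. 0.12 kg
- tongs_tips (a point): midway between the tongs' tip pads, 8 mm above the tip ends and 70 mm below the grip point; same axes. Pads 16 mm high, 18 mm wide; gap 50 mm sprung open (68 mm over the outsides), 22 mm on a knob
- tongs_left (a joint): how far each tong arm has swung in (rad; both alike): 0 sprung open, 0.125 with the tips 22 mm apart, 0.18 at most. Springs push each grip pad out with about 8 N at 0 and 12 N at 0.125, so a grip that has closed the arms part way (50 mm over the pads: joint 0.065, tips 36 mm apart) carries the tongs with the tips open
- stand: the tongs' stand: fixed wooden block 56 (x) by 102 mm (y), 50 mm high, with an open pocket 32 by 78 mm, 38 mm deep, floor 12 mm above the bench. Origin: centre of its underside. The tongs stand in it with their y along its y, grip point 90 mm above the bench
- mat: flat grey cooling mat, 190 x 290 mm and 3 mm thick, fixed to the bench; origin at the centre of its underside. The crucibles start on it
- jar: lidded white reagent jar, 68 mm wide, 95 mm high; a bystander. Origin at its underside
- beaker: small glass beaker, 64 mm wide, 70 mm high; a bystander. Origin at its underside
- washbottle: white bottle with a red cap, 120 mm high; a bystander. Origin at its underside
- spatula: lab spatula lying on the bench, 170 mm long; a bystander
- tipbox: box of pipette tips, 85 x 120 mm and 75 mm high; a bystander. Origin at its underside
- pipette: white pipette lying on the bench, 200 mm long; a bystander
- crucible0_mid (a point): lidded white porcelain crucible, standing: a squat round body 56 mm across and 34 mm high with a round knob on top, 22 mm across and 24 mm high (58 mm high in all), about 0.09 kg. This point is on its axis half-way up, 29 mm above its underside; the middle of the knob is 17 mm above this point. May be absent
- crucible1_mid (a point): lidded white porcelain crucible, standing: a squat round body 56 mm across and 34 mm high with a round knob on top, 22 mm across and 24 mm high (58 mm high in all), about 0.09 kg. This point is on its axis half-way up, 29 mm above its underside; the middle of the knob is 17 mm above this point. May be absent
- crucible2_mid (a point): lidded white porcelain crucible, standing: a squat round body 56 mm across and 34 mm high with a round knob on top, 22 mm across and 24 mm high (58 mm high in all), about 0.09 kg. This point is on its axis half-way up, 29 mm above its underside; the middle of the knob is 17 mm above this point. May be absent
- crucible3_mid (a point): lidded white porcelain crucible, standing: a squat round body 56 mm across and 34 mm high with a round knob on top, 22 mm across and 24 mm high (58 mm high in all), about 0.09 kg. This point is on its axis half-way up, 29 mm above its underside; the middle of the knob is 17 mm above this point. May be absent
Things that resemble listed ones, but are neither listed nor needed, are in the scene too. What is shaped like the part that bears tongs_grip but orange is not meant.

How it is judged (in metres and radians):
On the way, in this order (a step that is already met when the one before it is completed fails the run):
1. all the crucibles stand in the level tray and the tongs are back in their stand (value of joint tray below 0.04 rad and horizontal distance between tongs_grip and stand below 0.03 m and height (world z) of tongs_grip between 0.08 and 0.1 m and angle between tongs_grip's own z axis and vertical below 0.25 rad and x of crucible0_mid in the frame of tray_floor between -0.06 and 0.06 m and y of crucible0_mid in the frame of tray_floor between -0.108 and 0.108 m and z of crucible0_mid in the frame of tray_floor between 0.021 and 0.037 m and x of crucible1_mid in the frame of tray_floor between -0.06 and 0.06 m and y of crucible1_mid in the frame of tray_floor between -0.108 and 0.108 m and z of crucible1_mid in the frame of tray_floor between 0.021 and 0.037 m and x of crucible2_mid in the frame of tray_floor between -0.06 and 0.06 m and y of crucible2_mid in the frame of tray_floor between -0.108 and 0.108 m and z of crucible2_mid in the frame of tray_floor between 0.021 and 0.037 m and x of crucible3_mid in the frame of tray_floor between -0.06 and 0.06 m and y of crucible3_mid in the frame of tray_floor between -0.108 and 0.108 m and z of crucible3_mid in the frame of tray_floor between 0.021 and 0.037 m), for 0.2 s.
2. the tray is tilted and all the crucibles have slid against the fence (value of joint tray above 0.2 rad and x of crucible0_mid in the frame of tray_floor between 0.041 and 0.06 m and y of crucible0_mid in the frame of tray_floor between -0.108 and 0.108 m and z of crucible0_mid in the frame of tray_floor between 0.021 and 0.037 m and x of crucible1_mid in the frame of tray_floor between 0.041 and 0.06 m and y of crucible1_mid in the frame of tray_floor between -0.108 and 0.108 m and z of crucible1_mid in the frame of tray_floor between 0.021 and 0.037 m and x of crucible2_mid in the frame of tray_floor between 0.041 and 0.06 m and y of crucible2_mid in the frame of tray_floor between -0.108 and 0.108 m and z of crucible2_mid in the frame of tray_floor between 0.021 and 0.037 m and x of crucible3_mid in the frame of tray_floor between 0.041 and 0.06 m and y of crucible3_mid in the frame of tray_floor between -0.108 and 0.108 m and z of crucible3_mid in the frame of tray_floor between 0.021 and 0.037 m), for 0.2 s.
At the end, for the whole second after the job is handed in: The tray is level (within 0.04 rad), every crucible stands upright in it within 6 mm of the fence, at rest, and the tongs stand upright in the pocket of their stand (value of joint tray below 0.04 rad and horizontal distance between tongs_grip and stand below 0.03 m and height (world z) of tongs_grip between 0.08 and 0.1 m and angle between tongs_grip's own z axis and vertical below 0.25 rad and x of crucible0_mid in the frame of tray_floor between 0.041 and 0.06 m and y of crucible0_mid in the frame of tray_floor between -0.108 and 0.108 m and z of crucible0_mid in the frame of tray_floor between 0.021 and 0.037 m and angle between each of crucible0_mid, crucible1_mid, crucible2_mid, crucible3_mid's own z axis and vertical below 0.1 rad and linear speed of each of crucible0, crucible1, crucible2, crucible3 below 0.02 m/s and x of crucible1_mid in the frame of tray_floor between 0.041 and 0.06 m and y of crucible1_mid in the frame of tray_floor between -0.108 and 0.108 m and z of crucible1_mid in the frame of tray_floor between 0.021 and 0.037 m and x of crucible2_mid in the frame of tray_floor between 0.041 and 0.06 m and y of crucible2_mid in the frame of tray_floor between -0.108 and 0.108 m and z of crucible2_mid in the frame of tray_floor between 0.021 and 0.037 m and x of crucible3_mid in the frame of tray_floor between 0.041 and 0.06 m and y of crucible3_mid in the frame of tray_floor between -0.108 and 0.108 m and z of crucible3_mid in the frame of tray_floor between 0.021 and 0.037 m); the robot touches nothing.
It fails at once if the gripper or the arm touches a crucible (contact force between any of the fingers, the arm and crucible0 above 0.5 N or contact force between any of the fingers, the arm and crucible1 above 0.5 N or contact force between any of the fingers, the arm and crucible2 above 0.5 N or contact force between any of the fingers, the arm and crucible3 above 0.5 N).
It fails at once if a crucible is knocked over (angle between any of crucible0_mid, crucible1_mid, crucible2_mid, crucible3_mid's own z axis and vertical above 1.1 rad).
It fails at once if the tray is dropped (velocity of joint tray below -3 rad/s).
It fails at once if a bystander is moved more than 40 mm (distance of any of jar, beaker, washbottle, spatula, tipbox, pipette from where it was at the start of the episode above 0.04 m).
Of crucible0, crucible1, crucible2, crucible3 only 3 to 4 are there at a start; the rules pass over those that are not, and their reading is None.
At some moment in a run one of crucible0, crucible1, crucible2, crucible3 may be knocked a few centimetres aside while the robot is not near it.
It also fails if it takes over 210 s, if anything falls off the work surface, if the arm or the gripper's body presses on something with over 40 N, if the wrist force passes 120 N, or if a joint passes its speed limit or range.

## Robot

A 6-joint arm with a two-finger parallel gripper is mounted at the origin on the work surface. World frame = base frame: x ahead of the robot, y to its left, z up, the work surface at z = 0. Lengths are in mm, angles in degrees, forces in N, time in s.
With the tool pointing down it reaches from about 350 to 800 mm from the base axis. Payload 7.3 kg.
Tool frame: the origin (TCP) lies at the very end of the fingers, on their centre line; the grasp point (between the pads) lies 19 mm behind it (manip.grip_point_offset is the distance from the TCP to the grasp point, in mm); z points along the fingers, y is the line along which they close (so a half turn about z gives the same grasp; the last joint's range is limited). The gripper opens to 85 mm and grips with 20 to 120 N. Pads are 22 mm wide; open, the fingers measure 114 mm over their backs; the gripper's body (76 mm by 85 mm) begins 54 mm behind the grasp point. The pads swing forward as they close: fully open they stand 13 mm farther back than shut.
Start: joints at [63.426, 19.595, 87.324, -0, 73.075, -8.365], TCP at [164.036, 498.735, 231.322] pointing down, gripper open.
Joint ranges: [-145.02, 145.02], [-44.19, 115.74], [2.07, 154.8], [-57.11, 237.11], [16.16, 152.29], [-177.93, 177.93]. Speed limits (degrees/s): [147.25, 147.25, 180, 180, 180, 180].

## Interface

Orientations are given as a 3x3 rotation matrix whose columns are the frame's x, y, z axes.
In Python, from station import manip, fingers, solver, monitor, viewer, job gives the robot as it stands. Calls block until the motion is done:
- manip.move_to(position, orientation): joint-space move of the TCP to a pose.
- manip.line_to(position, rot=None, rate=150, threshold=None): straight line of the TCP; rot=None keeps the orientation; rate is the mean speed in mm/s. With threshold (N) it stops when the force on the tool has changed by that much, and returns True; else False.
- manip.movej(angles): joint-space move.
- fingers.release() and fingers.gripper_close(grip_force=None): open the fingers fully, or close them until they stop; grip_force is the grip in N (None keeps the last).
- manip.hold(seconds).
- solver.ik(position, orientation): joint angles nearest the present ones, or None.
- monitor.state(): the state.
- viewer.camera(name): name is "scene" or "side" or "wrist"; returns (picture, depth): 400x640x3 uint8, red, green, blue; 400x640 float32, mm along the optical axis (not along the pixel's ray), 0 where there is no reading.
- viewer.camera_info(name): a dict with "K" (3x3 intrinsics, pixels), "dist_coeffs" ([k1, k2, p1, p2, k3] as OpenCV has them; the pictures are not rectified), "R" (3x3) and "t" (3): a world point X has camera coordinates R X + t; the wrist camera has in their place "tool_from_camera" (4x4, takes a point from camera to tool coordinates, whose origin is the TCP and whose axes are the flange's). Camera axes: x right, y down, z forward; pixel columns grow to the right and rows downward; lengths in mm; the calibration is good to about 2 mm. A picture is of the moment at which its call begins: read the wrist's pose just before it. camera_info takes no time and is no camera call.
A pose or a line that the arm cannot do raises manip.MotionError and nothing moves.
- job.job_done(): hands the job in; it is judged then, once.
Trained networks look in the newest picture that a camera, given by its name, has taken for a name from the list of things; names that differ only in an ending like _2 or _b are one class to them, and where a whole thing is asked for, a point or a joint stands for the part that bears it (a point fixed in the world has none). Each returns a list of dicts, best first, with "confidence" (0 to 1); they miss things now and then, are a little off and sometimes report something else, mostly with a low value. They report only what shows in the picture. A call takes as long as a camera call. They do not tell look-alikes from the thing itself.
- viewer.boxes_of(camera, target): "xy" ([column, row] in pixels, amid what is visible of it).
- viewer.mark_of(camera, target): "xy" ([column, row] in pixels: a listed point, or the origin of a listed thing).
The state is a dict: "time": time; "joint_pos": joint angles; "dq": joint speeds; "effort": joint torques, N m; "ee_pos": TCP position; "tool_rot": TCP orientation; "wrist_force": force on the tool from outside, world axes, zero at the start; "moment": the same for the moment, N m; "opening": opening from 0.0 (shut) to 1.0 (fully open); "grasp_force": force on a finger pad.
Only numpy, scipy, OpenCV 4.12 (cv2) and the standard library are available. Lean on these libraries where they do the work, as an engineer would, in place of code of your own. Each camera call takes 0.05 s, during which the arm holds its last target. There are 200 camera calls.

## Working session

There is one attempt and no reset: what is moved stays moved. The work goes in short steps, each a Python script; the robot and the scene stay as the last script left them, time stands still between calls to the robot, and variables do not carry over. Pictures are saved under pics/ and viewed, at most 14 in all, crops included, and the job is handed in when it is done.

```bash
ls; mkdir -p pics
cat > h.py <<'E'
import numpy as np, cv2
from station import manip, fingers, solver, monitor, viewer, job
def info(cam, st=None):
    c=viewer.camera_info(cam); K=np.array(c["K"],float); d=np.array(c["dist_coeffs"],float)
    if "R" in c: R=np.array(c["R"],float); t=np.array(c["t"],float)
    else:
        st=st or monitor.state(); T=np.eye(4); T[:3,:3]=st["tool_rot"]; T[:3,3]=st["ee_pos"]
        W=np.linalg.inv(T@np.array(c["tool_from_camera"],float)); R,t=W[:3,:3],W[:3,3]
    return K,d,R,t
def ray(I,px):
    K,d,R,t=I; u=cv2.undistortPoints(np.array([[px]],float),K,d)[0,0]
    v=R.T@np.array([u[0],u[1],1.]); return -R.T@t, v
def onz(I,px,z):
    o,v=ray(I,px); return o+v*(z-o[2])/v[2]
def tri(obs):
    A=np.zeros((3,3));b=np.zeros(3)
    for I,px in obs:
        o,v=ray(I,px); v=v/np.linalg.norm(v); P=np.eye(3)-np.outer(v,v); A+=P;b+=P@o
    return np.linalg.solve(A,b)
def proj(I,X):
    K,d,R,t=I; return cv2.projectPoints(np.array([X],float),cv2.Rodrigues(R)[0],t,K,d)[0].ravel()
def cloud(I,dep):
    K,d,R,t=I; h,w=dep.shape; g=np.stack(np.meshgrid(np.arange(w),np.arange(h)),-1).reshape(-1,1,2).astype(float)
    u=cv2.undistortPoints(g,K,d)[:,0]; z=dep.reshape(-1,1)
    P=(np.hstack([u,np.ones((len(u),1))])*z-t)@R; P[z[:,0]<=0]=np.nan; return P.reshape(h,w,3)
def save(n,im): cv2.imwrite(f"pics/{n}.png",im[...,::-1])
E
python3 - <<'E'
from h import *
names=["tray_floor","tray_tab","tongs_grip","tongs_tips","stand","mat","crucible0_mid","jar","beaker","washbottle","spatula","tipbox","pipette","tray_hinge"]
for c in ["scene","side"]:
    im,dep=viewer.camera(c); save(c+"0",im); np.savez(c+"0.npz",dep=dep)
    I=info(c); print(c,"cam at",(-I[2].T@I[3]).round())
    for n in names:
        print(n,[(np.round(r["xy"]).tolist(),round(r["confidence"],2)) for r in viewer.mark_of(c,n)][:6])
print(monitor.state()["time"])
E
```

```text
pics
scene cam at [1232. -975.  969.]
tray_floor [([354.0, 189.0], 0.95), ([246.0, 262.0], 0.72)]
tray_tab [([332.0, 172.0], 0.58), ([270.0, 238.0], 0.48)]
tongs_grip [([392.0, 208.0], 0.77), ([350.0, 221.0], 0.65), ([308.0, 201.0], 0.56), ([292.0, 177.0], 0.55), ([251.0, 202.0], 0.54)]
tongs_tips [([390.0, 226.0], 0.87), ([292.0, 197.0], 0.86), ([355.0, 243.0], 0.85), ([309.0, 217.0], 0.8), ([257.0, 218.0], 0.74), ([323.0, 281.0], 0.65)]
stand [([311.0, 220.0], 0.93)]
mat [([272.0, 256.0], 0.67)]
crucible0_mid [([247.0, 263.0], 0.65)]
jar [([403.0, 203.0], 0.62)]
beaker [([321.0, 280.0], 0.84)]
washbottle [([382.0, 255.0], 0.86), ([384.0, 163.0], 0.68), ([331.0, 159.0], 0.55), ([274.0, 259.0], 0.35)]
spatula [([311.0, 201.0], 0.55), ([334.0, 157.0], 0.49), ([327.0, 170.0], 0.17)]
tipbox [([388.0, 164.0], 0.92)]
pipette [([177.0, 263.0], 0.66)]
tray_hinge [([376.0, 202.0], 0.69), ([246.0, 260.0], 0.23)]
side cam at [  63. -801.  831.]
tray_floor [([283.0, 188.0], 0.89)]
tray_tab [([262.0, 193.0], 0.68)]
tongs_grip [([305.0, 214.0], 0.89), ([276.0, 264.0], 0.82), ([359.0, 200.0], 0.62), ([354.0, 168.0], 0.6), ([255.0, 219.0], 0.55)]
tongs_tips [([358.0, 219.0], 0.89), ([304.0, 231.0], 0.81), ([279.0, 279.0], 0.78), ([348.0, 191.0], 0.76), ([255.0, 237.0], 0.66), ([353.0, 280.0], 0.66)]
stand [([305.0, 236.0], 0.92)]
mat [([353.0, 283.0], 0.66), ([308.0, 183.0], 0.19)]
crucible0_mid [([356.0, 305.0], 0.69)]
jar []
beaker [([403.0, 262.0], 0.68)]
washbottle [([382.0, 206.0], 0.9)]
spatula [([204.0, 182.0], 0.64)]
tipbox [([248.0, 160.0], 0.82), ([207.0, 185.0], 0.26)]
pipette [([328.0, 391.0], 0.78), ([302.0, 235.0], 0.69), ([332.0, 271.0], 0.35)]
tray_hinge [([307.0, 180.0], 0.93)]
1.5
```

Run:
```python
import cv2
for n,(a,b,c,d) in {"scene0":(150,110,450,330),"side0":(180,120,480,345)}.items():
    im=cv2.imread(f"pics/{n}.png")[b:d,a:c]; cv2.imwrite(f"pics/{n}c.png",cv2.resize(im,None,fx=2.6,fy=2.6,interpolation=cv2.INTER_CUBIC))
```

```text
(no output)
```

View pics/scene0c.png

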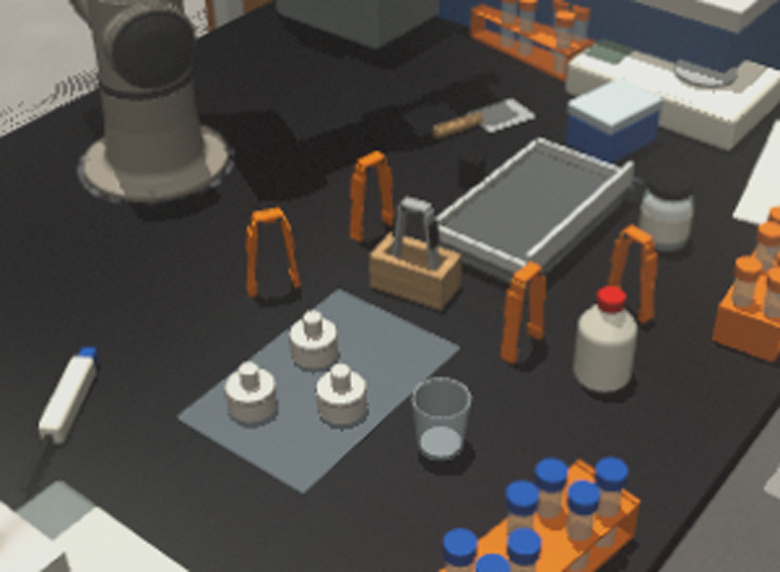

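View pics/side0c.png

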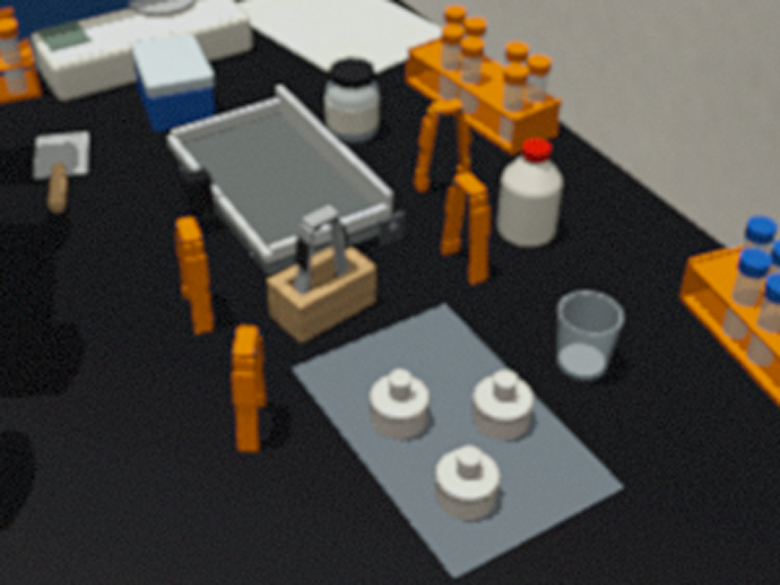

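The scene crop shows three crucibles on the mat, with knob tops at about (245,229), (270,235) and (281,252) in full-image pixels. Candidates for the tongs:
- Steel tongs in the stand: scene (308,201), side (305,214). These are the ones I want.
- Orange look-alikes: scene (392,208), (350,221), (292,177) and (251,202).

The tray's tab side faces the robot, at scene (332,172).

Run:
```python
from h import *
S,D=info("scene"),info("side")
for n,a,b in [("grip",(308,201),(305,214)),("tips",(309,217),(304,231)),("tray",(354,189),(283,188)),("tab",(332,172),(262,193)),("hinge",(376,202),(307,180)),
  ("o1",(392,208),(354,168)),("o2",(350,221),(359,200)),("o3",(292,177),(255,219)),("o4",(251,202),(276,264)),("jar",(403,203),(315,172)),("beaker",(321,280),(403,262)),("wash",(382,255),(382,206))]:
    print(n,tri([(S,a),(D,b)]).round(1))
for c,I in (("scene",S),("side",D)):
    P=cloud(I,np.load(c+"0.npz")["dep"]); Z=P[...,2]
    # white knobs: height 50..63 above bench near mat
    m=np.nan_to_num(((Z>47)&(Z<66))).astype(np.uint8)
    n,l,s,cen=cv2.connectedComponentsWithStats(m)
    for i in range(1,n):
        q=P[l==i]
        if s[i,4]>5 and 250<np.hypot(*q.mean(0)[:2])<900: print(c,cen[i].round(),s[i,4],q.mean(0).round(),q.min(0).round(),q.max(0).round())
for k,v in {"scene":viewer.boxes_of("scene","crucible0_mid"),"side":viewer.boxes_of("side","crucible0_mid")}.items(): print(k,[(np.round(r["xy"]),round(r["confidence"],2)) for r in v])
```

```text
grip [490.1  -9.1  89.1]
tips [490.   -2.6  21.1]
tray [527.7 208.1  29.9]
tab [443.2 182.7  69.9]
hinge [619.9 213.2  18.3]
o1 [728.9 111.6  94.8]
o2 [656.7 -20.6  88.1]
o3 [367.   53.8  88.9]
o4 [ 344.7 -124.8   81.2]
jar [688.5 284.9  -5.8]
beaker [ 680.9 -203.5   -6. ]
wash [7.68e+02 2.40e+00 4.00e-01]
scene [393. 128.] 1969 [427. 681.  58.] [-198.  461.   47.] [ 674. 2044.   66.]
scene [118. 118.] 37 [-602.   -2.   54.] [-620.  -29.   48.] [-593.   24.   65.]
scene [385. 157.] 128 [528. 427.  57.] [461. 395.  47.] [561. 512.  66.]
scene [364. 166.] 30 [489. 332.  50.] [459. 326.  48.] [519. 340.  53.]
scene [377. 170.] 14 [544. 335.  50.] [529. 328.  47.] [558. 339.  54.]
scene [331. 176.] 46 [437. 194.  56.] [418. 186.  47.] [449. 210.  65.]
scene [385. 174.] 12 [579. 334.  50.] [565. 327.  47.] [592. 339.  52.]
scene [371. 194.] 185 [611. 187.  57.] [583.  64.  47.] [617. 339.  66.]
scene [298. 183.] 18 [373.  83.  57.] [360.  77.  47.] [381.  88.  65.]
scene [287. 189.] 20 [362.  34.  55.] [352.  30.  48.] [370.  40.  65.]
scene [406. 192.] 89 [701. 266.  56.] [663. 251.  47.
[... 2465 characters left out ...]
407. 239.] 121 [ 696. -191.   57.] [ 665. -224.   47.] [ 710. -176.   66.]
side [404. 251.] 110 [ 662. -223.   56.] [ 649. -237.   47.] [ 694. -188.   66.]
side [278. 262.] 14 [363. -99.  56.] [ 359. -103.   47.] [368. -97.  66.]
side [333. 267.] 86 [ 470. -184.   59.] [ 461. -193.   47.] [ 483. -170.   66.]
side [373. 267.] 77 [ 556. -234.   59.] [ 547. -242.   48.] [ 569. -222.   66.]
side [274. 277.] 39 [ 331. -137.   55.] [ 324. -144.   47.] [ 339. -132.   65.]
side [359. 297.] 96 [ 473. -294.   59.] [ 465. -303.   47.] [ 485. -282.   65.]
side [433. 395.] 58 [ 462. -554.   57.] [ 460. -569.   47.] [ 465. -541.   66.]
scene [(array([247., 264.]), 0.85)]
side [(array([357., 308.]), 0.95)]
```

```bash
cat >> h.py <<'E'
def Rz(deg):
    a=np.radians(deg); y=np.array([np.cos(a),np.sin(a),0]); z=np.array([0,0,-1.]); return np.stack([np.cross(y,z),y,z],1)
E
python3 - <<'E'
from h import *
st=monitor.state(); print(np.round(st["tool_rot"],2).tolist(), viewer.camera_info("wrist")["tool_from_camera"])
for a in (0,180): 
    for p in ((490,0,330),(472,-182,200),(530,200,200)): print(a,p,np.round(solver.ik(p,Rz(a)) ,0))
manip.line_to((164,499,320)) 
R=Rz(0) if abs(solver.ik((490,0,330),Rz(0))[5])<abs(solver.ik((490,0,330),Rz(180))[5]) else Rz(180)
for i,p in enumerate([(530,190,400),(440,150,360),(490,40,360),(490,-40,360)]):
    manip.move_to(p,R); manip.hold(.3); st=monitor.state(); im,dep=viewer.camera("wrist"); save(f"w{i}",im)
    np.savez(f"w{i}.npz",dep=dep,rot=st["tool_rot"],pos=st["ee_pos"])
    for n in (["tray_floor","tray_tab","tray_hinge"] if i<2 else ["tongs_grip","tongs_tips","stand"]):
        print(i,n,[(np.round(r["xy"]).tolist(),round(r["confidence"],2)) for r in viewer.mark_of("wrist",n)][:4])
print(monitor.state()["time"])
a=[cv2.resize(cv2.imread(f"pics/w{i}.png"),(400,250)) for i in range(4)]
cv2.imwrite("pics/w.png",np.vstack([np.hstack(a[:2]),np.hstack(a[2:])]))
E
```

```text
[[-0.95, 0.31, 0.0], [0.31, 0.95, 0.0], [-0.0, 0.0, -1.0]] [[ 8.14977088e-04 -9.48790130e-01 -3.15906038e-01  8.05941642e+01]
 [ 9.99999354e-01  1.02356562e-03 -4.94363450e-04  6.93459375e-01]
 [ 7.92397722e-04 -3.15905431e-01  9.48790351e-01 -1.41953914e+02]
 [ 0.00000000e+00  0.00000000e+00  0.00000000e+00  1.00000000e+00]]
0 (490, 0, 330) [-9. 12. 82. -0. 86. -9.]
0 (472, -182, 200) [-30.  19.  93.  -0.  68. -30.]
0 (530, 200, 200) [13. 25. 83. -0. 71. 13.]
180 (490, 0, 330) [ -9.  12.  82.  -0.  86. 171.]
180 (472, -182, 200) [-30.  19.  93.  -0.  68. 150.]
180 (530, 200, 200) [  13.   25.   83.   -0.   71. -167.]
0 tray_floor [([319.0, 135.0], 0.71)]
0 tray_tab [([290.0, 260.0], 0.4), ([307.0, 363.0], 0.22)]
0 tray_hinge [([377.0, 136.0], 0.92)]
1 tray_floor [([386.0, 110.0], 0.91)]
1 tray_tab [([306.0, 115.0], 0.91)]
1 tray_hinge [([452.0, 109.0], 0.78)]
2 tongs_grip [([212.0, 141.0], 0.86), ([458.0, 205.0], 0.83), ([528.0, 78.0], 0.83), ([210.0, 273.0], 0.68)]
2 tongs_tips [([499.0, 85.0], 0.74), ([306.0, 299.0], 0.74), ([221.0, 252.0], 0.66)]
2 stand []
3 tongs_grip [([206.0, 70.0], 0.74), ([205.0, 220.0], 0.73), ([466.0, 142.0], 0.61), ([543.0, 0.0], 0.59)]
3 tongs_tips [([510.0, 15.0], 0.68), ([215.0, 201.0], 0.6)]
3 stand [([315.0, 122.0], 0.8)]
7.5833
```

View pics/w.png

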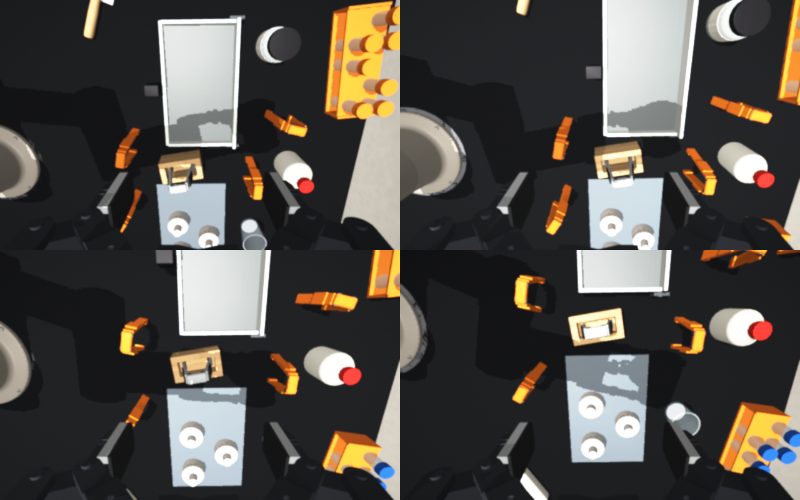

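The wrist views (2×2 montage) show the steel tongs in the stand, at about (315,122) in full pixels of frame 3, with the stand turned slightly. The four orange look-alikes stand well clear. The tray's tab is on its −x side, at about (306,115) in frame 1.

Run:
```python
from h import *
def load(i):
    f=np.load(f"w{i}.npz"); I=info("wrist",dict(tool_rot=f["rot"],ee_pos=f["pos"])); return I,cloud(I,f["dep"])
def sel(P,lo,hi): return P[(P>=lo).all(-1)&(P<=hi).all(-1)]
def rect(n,q):
    (c,wh,a)=cv2.minAreaRect(q[:,:2].astype(np.float32)); print(n,len(q),"c",np.round(c,1),"wh",np.round(wh,1),"a",round(a,1),"z",np.percentile(q[:,2],[5,50,95]).round(1))
for i in (2,3):
    I,P=load(i)
    rect(f"stand{i}",sel(P,(420,-60,45),(560,55,54)))
    rect(f"bridge{i}",sel(P,(440,-40,120),(540,40,140)))
    for c in ((472,-182),(558,-233),(475,-293)):
        q=sel(P,(c[0]-30,c[1]-30,54),(c[0]+30,c[1]+30,70)); rect(f"knob{i}",q) if len(q)>5 else 0
for i in (0,1):
    I,P=load(i)
    rect(f"traywalls{i}",sel(P,(420,45,43),(640,360,56)))
    rect(f"fence{i}",sel(P,(570,45,60),(640,360,72)))
    rect(f"floor{i}",sel(P,(450,55,25),(620,350,34)))
    rect(f"tab{i}",sel(P,(400,150,66),(450,240,85)))
I=[load(i)[0] for i in range(4)]
S,D=info("scene"),info("side")
for n,o in {"floor":[(I[0],(319,135)),(I[1],(386,110))],"hinge":[(I[0],(377,136)),(I[1],(452,109))],"stand":[(I[3],(315,122)),(S,(311,220)),(D,(305,236))],
 "tab":[(I[1],(306,115)),(S,(332,172)),(D,(262,193))],"tabbox":[(I[0],(241,144)),(I[1],(309,115)),(D,(255,192))]}.items(): print(n,tri(o).round(1))
```

```text
stand2 1541 c [487.7  -1.8] wh [102.   56.6] a 9.7 z [47.7 49.5 50.9]
bridge2 616 c [487.8  -1.5] wh [40.6 20.4] a 10.2 z [121.3 128.  129.6]
knob2 179 c [ 474.4 -181.2] wh [21.4 20.9] a 48.5 z [55.8 60.2 61.7]
knob2 171 c [ 559.4 -230.7] wh [20.7 20.4] a 61.5 z [55.1 60.2 61.6]
knob2 158 c [ 478.  -290.8] wh [19.9 21.4] a 0.2 z [55.2 60.  61.7]
stand3 2073 c [487.6  -2. ] wh [102.1  56.2] a 9.6 z [48.  49.4 51. ]
bridge3 725 c [487.7  -1.7] wh [40.6 20.1] a 9.6 z [121.3 128.1 129.7]
knob3 197 c [ 473.7 -181.4] wh [20.8 20.9] a 2.6 z [56.6 60.3 61.7]
knob3 187 c [ 559.3 -231.6] wh [21.1 19.9] a 57.4 z [55.  60.3 61.5]
knob3 174 c [ 477.8 -291.1] wh [20.6 21.3] a 19.5 z [55.5 60.2 61.9]
traywalls0 1564 c [514.7 200.3] wh [186.3 273.8] a 0.9 z [43.8 47.3 53.1]
fence0 1079 c [610.4 202. ] wh [  6.6 272.1] a 0.9 z [62.4 65.4 66.8]
floor0 20319 c [532.8 204.7] wh [288.2 163.7] a 87.8 z [28.  29.5 31.1]
tab0 445 c [432.8 199.3] wh [23.7 30. ] a 89.6 z [71.2 73.3 74.8]
traywalls1 1491 c [516.9 192.6] wh [182.9 257.6] a 1.0 z [43.6 47.8 54.9]
fence1 1530 c [610.  192.9] wh [  8.7 253.8] a 0.7 z [61.  65.  66.6]
floor1 25036 c [530.  191.8] wh [156.7 271.3] a 0.9 z [27.9 29.4 30.9]
tab1 562 c [432.2 199.3] wh [29.3 24. ] a 0.3 z [71.3 73.3 74.8]
floor [533.3 202.4   1.4]
hinge [616.9 203.7  15.6]
stand [491.3  -1.7   5. ]
tab [436.8 194.9  62.2]
tabbox [429.7 198.8  58.5]
```

Run:
```python
from h import *
R=Rz(9.7); manip.move_to((487.7,-1.7,200),R); manip.line_to((487.7,-1.7,69),rate=80,threshold=8)
st=monitor.state(); print(st["ee_pos"],st["wrist_force"])
fingers.gripper_close(20); manip.hold(.3)
st=monitor.state(); print(st["ee_pos"],st["wrist_force"],st["opening"],st["grasp_force"],st["opening"]*85)
st=monitor.state(); im,_=viewer.camera("side"); S=info("side")
save("g1",cv2.resize(im[150:290,220:400],None,fx=4,fy=4))
```

```text
[487.9519844   -1.71201383  69.38416183] [ 0.72377071  0.11990109 -0.03107793]
[489.28519367  -1.95115204  70.70838247] [-0.50524862 -0.13078957 12.00773244] 0.5375705252397638 18.94296258687973 45.69349464537992
```

View pics/g1.png

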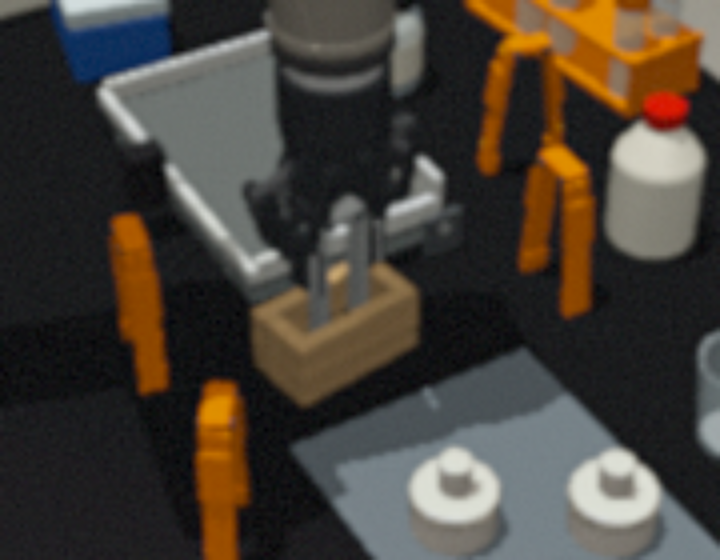

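Run:
```python
from h import *
def rep(n):
    manip.hold(.3); st=monitor.state(); print(n,np.round(st["ee_pos"],1),np.round(st["wrist_force"],1),round(st["opening"],4),round(st["grasp_force"],1),round(st["time"],1))
for z in (69,80):
    fingers.release(); manip.line_to((487.7,-1.7,z),rate=80); rep("open")
    for f in (10,20,30,60):
        try: fingers.gripper_close(f); rep((z,f))
        except Exception as e: print(f,e)
fingers.release()
```

```text
open [487.7  -1.7  69. ] [-0.3  0.8 -0.1] 1.0014 0.0 11.9
(69, 10) [487.9  -2.   70.4] [-3.2 -0.3 14.3] 0.5482 18.3 12.8
(69, 20) [487.9  -1.9  70.4] [-4.1 -0.8 15.2] 0.5446 18.3 13.3
(69, 30) [488.2  -1.9  70.5] [-3.6 -0.1 14.2] 0.5267 29.7 13.8
(69, 60) [488.6  -1.9  70.5] [-2.  -0.8 13.1] 0.4887 58.8 14.3
open [487.5  -1.7  79.8] [ 0.2 -1.   0.7] 0.9979 0.0 15.4
(80, 10) [487.   -1.9  80.7] [-3.8 -0.7 10.4] 0.5717 19.1 16.2
(80, 20) [487.   -1.8  80.7] [-4.8 -1.  11.4] 0.5714 19.1 16.7
(80, 30) [487.5  -1.8  80.9] [-3.2 -0.3  9.5] 0.5233 29.6 17.2
(80, 60) [487.8  -1.9  81. ] [-1.5  0.5 10.1] 0.4921 59.4 17.8
```

Run:
```python
from h import *
def rep(n):
    manip.hold(.3); st=monitor.state(); print(n,np.round(st["ee_pos"],1),np.round(st["wrist_force"],1),round(st["opening"],4),round(st["grasp_force"],1),round(st["time"],1))
manip.line_to((487.7,-1.7,85),rate=80); fingers.gripper_close(20); rep("closed")
manip.line_to((487.7,-1.7,180),rate=80); rep("lifted")
for c,(x0,x1,y0,y1) in {"scene":(260,380,120,240),"side":(250,370,130,250)}.items():
    im,_=viewer.camera(c); cv2.imwrite(f"pics/l_{c}.png",cv2.resize(im[y0:y1,x0:x1,::-1],(400,400),interpolation=cv2.INTER_CUBIC))
cv2.imwrite("pics/l.png",np.hstack([cv2.imread("pics/l_scene.png"),cv2.imread("pics/l_side.png")]))
for c in ("scene","side"):
  for n in ("tongs_tips","tongs_grip"): print(c,n,[(np.round(r["xy"]).tolist(),round(r["confidence"],2)) for r in viewer.mark_of(c,n)][:6])
```

```text
closed [487.3  -1.8  85.6] [-3.1 -0.6  9.2] 0.5762 19.5 19.3
lifted [487.6  -1.7 179.8] [-0.1 -0.3 -1.3] 0.52 21.0 21.0
scene tongs_tips [([291.0, 198.0], 0.81), ([253.0, 220.0], 0.72), ([310.0, 193.0], 0.69), ([390.0, 228.0], 0.61), ([407.0, 204.0], 0.26)]
scene tongs_grip [([293.0, 181.0], 0.73), ([254.0, 201.0], 0.73), ([311.0, 176.0], 0.69), ([352.0, 225.0], 0.54), ([392.0, 204.0], 0.52), ([385.0, 164.0], 0.45)]
side tongs_tips [([256.0, 238.0], 0.93), ([357.0, 220.0], 0.9), ([276.0, 281.0], 0.56), ([303.0, 207.0], 0.55), ([351.0, 191.0], 0.55), ([361.0, 324.0], 0.25)]
side tongs_grip [([304.0, 183.0], 0.83), ([276.0, 262.0], 0.72), ([359.0, 198.0], 0.67), ([251.0, 220.0], 0.6), ([353.0, 168.0], 0.49)]
```

View pics/l.png

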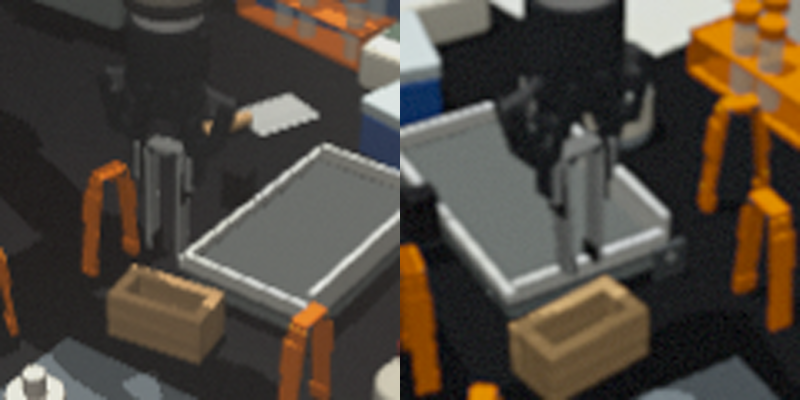

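```bash
cat >> h.py <<'E'
def rep(n,w=.3):
    manip.hold(w); st=monitor.state(); print(n,np.round(st["ee_pos"],1),np.round(st["wrist_force"],1),round(st["opening"],4),round(st["grasp_force"],1),round(st["time"],1)); return st
SX,SY=487.7,-1.7
E
python3 - <<'E'
from h import *
manip.line_to((SX,SY,100),rate=120); manip.line_to((SX,SY,86),rate=40,threshold=5); rep("down")
fingers.release()
for z in (91,94):
    manip.line_to((SX,SY,z),rate=80); fingers.gripper_close(20); rep("closed"); manip.line_to((SX,SY,z+15),rate=60); rep("lift")
    if z==91: manip.line_to((SX,SY,z+.5),rate=40,threshold=5); fingers.release()
E
```

```text
down [487.8  -1.7  85.7] [0.2 0.8 5.6] 0.5172 20.4 22.8
closed [487.9  -1.8  91.6] [-1.   0.   5.2] 0.5752 19.9 24.3
lift [487.5  -1.7 105.8] [-0.1  0.1 -1.1] 0.5133 22.0 25.0
closed [488.3  -1.8  94.5] [-0.1 -0.   5.4] 0.5648 20.2 27.0
lift [487.5  -1.7 108.8] [ 0.4  0.8 -1.2] 0.5156 21.9 27.7
```

Run:
```python
from h import *
manip.line_to((SX,SY,190),rate=120); st=rep("up")
im,dep=viewer.camera("wrist"); save("tw",im); I=info("wrist",st)
T=np.array(st["ee_pos"]); R=np.array(st["tool_rot"])
for s in (-1,1):
    for dz in (0,45,53): print(s,dz,proj(I,T+R@np.array([0,s*25,dz])).round())
s,_=viewer.camera("side"); 
a=cv2.resize(s[120:220,260:360],(400,400),interpolation=cv2.INTER_CUBIC); b=im[:,:,:]; b=cv2.resize(b,(400,250))
save("tw2",np.hstack([a,np.vstack([b,np.zeros((150,400,3),np.uint8)])]))
```

```text
up [487.5  -1.7 189.5] [-0.3  1.1 -1.6] 0.5138 21.9 28.8
-1 0 [259. 279.]
-1 45 [271. 238.]
-1 53 [273. 233.]
1 0 [371. 279.]
1 45 [360. 239.]
1 53 [358. 233.]
```

View pics/tw2.png

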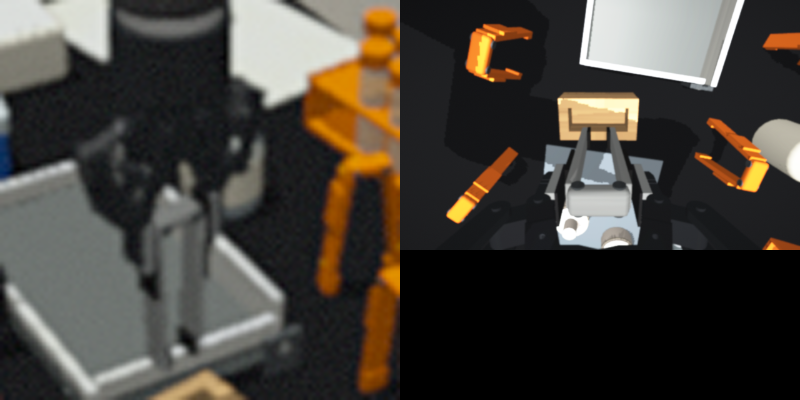

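Run:
```python
import cv2
im=cv2.imread("pics/tw.png"); cv2.imwrite("pics/tw3.png",cv2.resize(im[180:340,230:410],None,fx=4,fy=4,interpolation=cv2.INTER_CUBIC)[:600])
```

```text
(no output)
```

View pics/tw3.png

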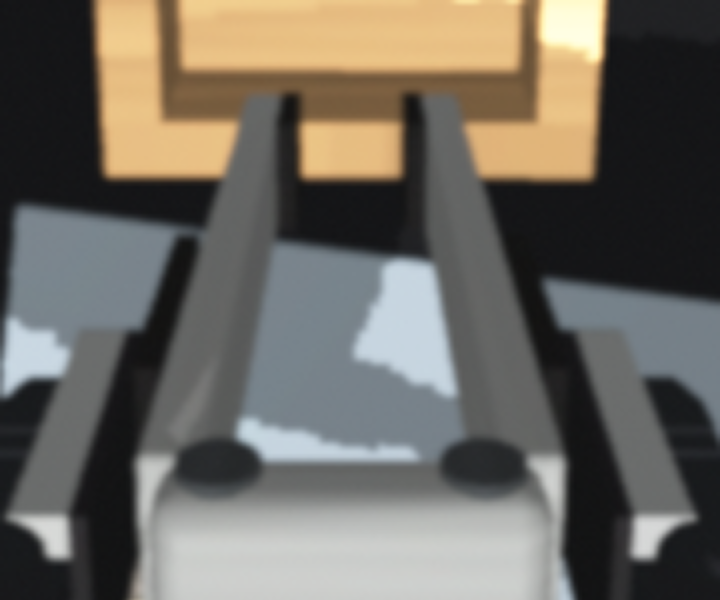

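The wrist crop shows the closed tongs with their tips about 16 mm apart (pad inner edges at crop x 300 and 403), so a 20 N grip at this height closes them too far to pass over a knob. I'll test grips higher up, measuring the width over the tips from depth.

```bash
cat >> h.py <<'E'
def gap(st, below):
    """outer width at the tips, from wrist depth; below = distance TCP->tip ends"""
    _,dep=viewer.camera("wrist"); P=cloud(info("wrist",st),dep)-np.array(st["ee_pos"]); Q=P@np.array(st["tool_rot"])
    q=Q[(abs(Q[...,1])<45)&(abs(Q[...,0])<25)&(Q[...,2]>below-16)&(Q[...,2]<below+3)]
    if len(q)<10: print("tips not seen"); return
    l,r=q[q[:,1]<0],q[q[:,1]>0]; o=np.percentile(q[:,1],[1,99]); print("tips: outer",o.round(1),"inner",round(np.percentile(l[:,1],99),1),round(np.percentile(r[:,1],1),1),"x",q[:,0].mean().round(1),"zmax",np.percentile(q[:,2],99).round(1),"gap~",round(o[1]-o[0]-18,1))
E
python3 - <<'E'
from h import *
gap(rep("now"),82)
z0=94
for z in (100,105,109):
    manip.line_to((SX,SY,z0+8),rate=200); manip.line_to((SX,SY,z0+.5),rate=40,threshold=5); fingers.release()
    manip.line_to((SX,SY,z),rate=100); fingers.gripper_close(20); rep(f"closed {z}",.1); manip.line_to((SX,SY,z+70),rate=120); gap(rep("lift",.2),z-12); z0=z
E
```

```text
now [487.7  -1.7 190. ] [ 0.4 -0.1 -0.7] 0.5178 21.9 29.2
tips: outer [-15.6  17.8] inner -7.2 9.4 x 3.3 zmax 82.7 gap~ 15.5
closed 100 [488.   -1.7 100.2] [-0.  -0.2  3.8] 0.5795 20.5 31.5
lift [487.2  -1.6 169.1] [ 0.5 -0.3 -1.9] 0.5287 21.0 32.4
tips: outer [-18.9  21.4] inner -10.6 13.0 x 3.5 zmax 87.6 gap~ 22.4
closed 105 [488.2  -1.8 105.7] [-0.4 -0.1  5.9] 0.4969 21.0 34.6
lift [487.3  -1.6 174.2] [-0.7 -0.1 -1.8] 0.4844 20.8 35.5
tips: outer [-28.2  30.4] inner -19.0 21.4 x 3.9 zmax 94.2 gap~ 40.6
closed 109 [487.8  -1.7 109.1] [-0.7  0.2  2.3] 0.4837 20.1 37.7
lift [487.3  -1.6 178.2] [-0.1  0.1 -1.5] 0.4864 20.2 38.6
tips: outer [-31.1  33.5] inner -21.8 24.3 x 4.1 zmax 96.9 gap~ 46.6
```

Run:
```python
from h import *
for f in (50,120,20):
    fingers.gripper_close(f); gap(rep(f,.2),97)
```

```text
50 [487.7  -1.7 179. ] [-0.2 -0.  -1.6] 0.4486 50.9 39.1
tips: outer [-19.2  21.9] inner -10.9 13.5 x 3.4 zmax 97.4 gap~ 23.1
120 [487.7  -1.7 179. ] [-0.6 -0.  -0.4] 0.4034 121.2 39.5
tips: outer [-12.2  14.7] inner -3.5 6.2 x 2.9 zmax 97.4 gap~ 8.9
20 [487.7  -1.7 179. ] [ 0.1  0.  -2.5] 0.4052 121.2 40.0
tips: outer [-12.1  14.6] inner -3.5 6.2 x 3.1 zmax 97.4 gap~ 8.7
```

```bash
cat >> h.py <<'E'
def knobs(zt=61,lo=(370,-340),hi=(660,-90),cams=("scene","side")):
    out=[]
    for c in cams:
        _,dep=viewer.camera(c); P=cloud(info(c),dep); Z=P[...,2]
        m=(abs(Z-zt)<8)&(P[...,0]>lo[0])&(P[...,0]<hi[0])&(P[...,1]>lo[1])&(P[...,1]<hi[1])
        n,l,s,_=cv2.connectedComponentsWithStats(m.astype(np.uint8))
        for i in range(1,n):
            if s[i,4]<20: continue
            q=P[l==i]; e=np.ptp(np.percentile(q,[2,98],axis=0),axis=0)
            if max(e[:2])>30: continue
            out.append((c,cv2.minAreaRect(q[:,:2].astype(np.float32))[0],np.percentile(q[:,2],95)))
    res=[]
    for c,p,z in out:
        if c!=cams[0]: continue
        m=[np.array(p)]+[np.array(p2) for c2,p2,_ in out if c2!=c and np.hypot(*(np.array(p2)-p))<20]
        res.append((np.mean(m,0).round(1).tolist(),len(m),round(float(z),1)))
    return res
def stand_back(rel,x=SX,y=SY):
    """put tongs back in stand; rel = TCP minus tip ends, then release"""
    manip.move_to((x,y,12+rel+70),Rz(9.7)); manip.line_to((x,y,12+rel+8),rate=150); print("contact",manip.line_to((x,y,12+rel+.5),rate=40,threshold=5)); rep("in stand",.1); fingers.release()
E
python3 - <<'E'
from h import *
stand_back(97); print(knobs())
z=106.5
manip.line_to((SX,SY,z),rate=100); fingers.gripper_close(20); rep("closed",.1); manip.line_to((SX,SY,z+80),rate=120); gap(rep("lift",.1),z-12)
E
```

```text
contact False
in stand [488.1  -1.8 109.9] [1.4 0.2 0.5] 0.402 121.5 41.3
[([472.9, -180.6], 2, 63.5), ([558.8, -232.1], 2, 64.3), ([452.1, -332.4], 2, 63.9)]
closed [488.   -1.7 106.8] [-0.5 -0.4  2.8] 0.4973 20.2 42.8
lift [487.1  -1.6 185.5] [ 0.5  0.8 -1.5] 0.4889 20.2 43.7
tips: outer [-31.2  33.2] inner -22.0 23.8 x 4.2 zmax 94.7 gap~ 46.4
```

```bash
cat >> h.py <<'E'
REL=94.5
def pick(x,y,base=3,yaw=0.9,f=90):
    R=Rz(yaw); z=base+36.5+REL
    manip.move_to((x,y,z+55),R); manip.line_to((x,y,z+8),rate=120); hit=manip.line_to((x,y,z),rate=40,threshold=4); rep(f"at knob hit={hit}",.05)
    fingers.gripper_close(f); rep("gripped",.15)
    manip.line_to((x,y,z+10),rate=40); rep("lifted",.1)
E
python3 - <<'E'
from h import *
pick(473.3,-181)
st=rep("",.05); gap(st,94.5)
for c,(x0,x1,y0,y1) in {"scene":(210,330,170,290),"side":(270,390,190,310)}.items():
    im,_=viewer.camera(c); cv2.imwrite(f"pics/l_{c}.png",cv2.resize(im[y0:y1,x0:x1,::-1],(400,400),interpolation=cv2.INTER_CUBIC))
cv2.imwrite("pics/p1.png",np.hstack([cv2.imread("pics/l_scene.png"),cv2.imread("pics/l_side.png")]))
E
```

```text
at knob hit=False [ 473.3 -181.1  134.1] [-0.2  0.2 -1.7] 0.4914 20.3 45.4
gripped [ 473.3 -181.   134.1] [-0.2  0.6 -1.2] 0.4299 94.7 45.8
lifted [ 473.2 -180.9  144. ] [-0.2 -0.6 -2.6] 0.4279 94.6 46.3
 [ 473.2 -181.   143.9] [-1.5 -0.4 -2.7] 0.4331 94.7 46.4
tips: outer [-23.8  25.4] inner -0.0 0.6 x 6.0 zmax 97.5 gap~ 31.3
```

View pics/p1.png

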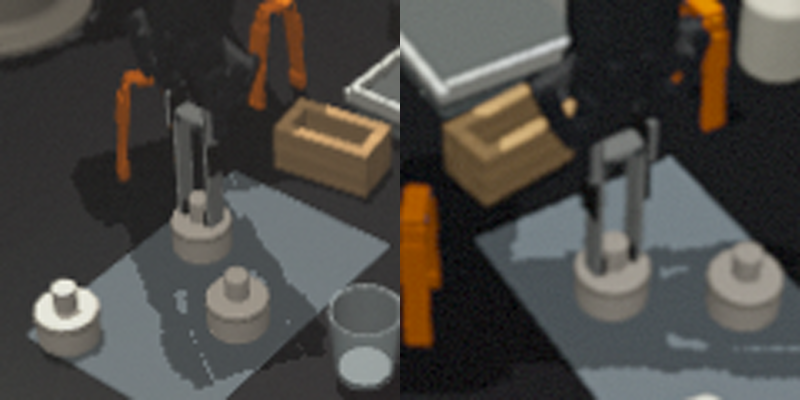

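The crops show the first crucible lifted cleanly by its knob. The third crucible has moved to about (452,−333), near the mat's edge. Next I place the first one at tray y = +72.

```bash
cat >> h.py <<'E'
def tw(x,y):
    a=np.radians(.9); return 532.5+x*np.cos(a)-y*np.sin(a), 200.9+x*np.sin(a)+y*np.cos(a)
def carry(tx,ty):
    st=monitor.state(); p=st["ee_pos"]; R=Rz(.9); manip.line_to((p[0],p[1],270),rate=150)
    x,y=tw(tx,ty); manip.move_to((x,y,270),R); manip.line_to((x,y,172),rate=120)
    hit=manip.line_to((x,y,157),rate=20,threshold=2.5); return rep(f"set down hit={hit}",.1)
E
python3 - <<'E'
from h import *
st=carry(0,72)
fingers.release(); rep("released",.1)
im,_=viewer.camera("scene"); a=cv2.resize(im[110:230,310:430],(400,400),interpolation=cv2.INTER_CUBIC)
im,_=viewer.camera("side"); b=cv2.resize(im[100:220,230:350],(400,400),interpolation=cv2.INTER_CUBIC); save("r1",np.hstack([a,b]))
E
```

```text
set down hit=True [531.1 272.8 159.8] [ 0.6 -0.6  1.4] 0.4248 95.1 50.8
released [530.5 272.6 159.3] [ 1.5 -0.2  0.1] 1.001 0.0 51.5
```

View pics/r1.png

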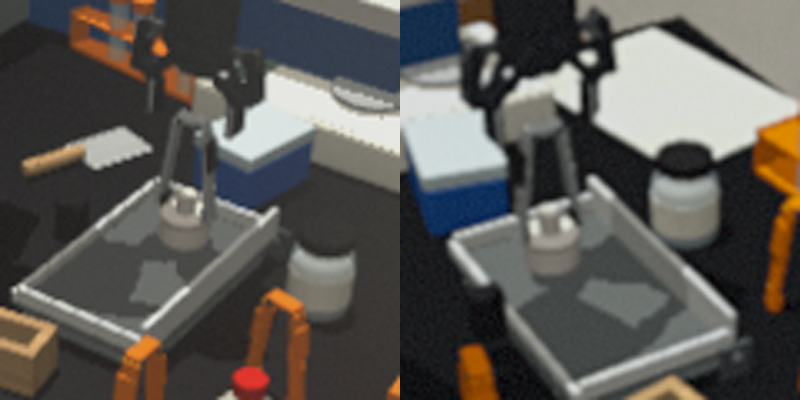

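The released tongs stand upright on the crucible's shoulder in both views. I'll regrip there and continue.

```bash
cat >> h.py <<'E'
def regrip():
    st=monitor.state(); p=st["ee_pos"]; manip.line_to((p[0],p[1],64.5+REL),rate=60); fingers.gripper_close(20); rep("regrip",.1)
    manip.line_to((p[0],p[1],64.5+REL+55),rate=80); gap(rep("clear",.1),REL)
E
python3 - <<'E'
from h import *
regrip()
print(knobs(lo=(370,-400)), knobs(88,(440,60),(620,340)))
E
```

```text
regrip [530.7 272.7 159.2] [-1.7  0.3  2. ] 0.4901 20.3 52.4
clear [530.2 272.5 213.2] [ 0.1 -0.2 -0.5] 0.4922 20.2 53.3
tips: outer [-31.3  33.2] inner -21.9 24.2 x 4.1 zmax 94.5 gap~ 46.4
[([558.5, -231.8], 2, 64.3), ([452.9, -334.7], 2, 63.3)] [([530.1, 271.0], 2, 91.1)]
```

Run:
```python
from h import *
manip.line_to((530,272,270),rate=150)
pick(558.7,-232)
carry(0,0); fingers.release(); manip.hold(.1); regrip()
print(knobs(lo=(370,-400)), knobs(88,(440,60),(620,340)))
```

```text
at knob hit=False [ 558.7 -232.1  134.2] [ 0.2  0.4 -0.9] 0.4914 20.3 56.9
gripped [ 558.7 -232.   134.1] [ 0.2 -0.7 -1.6] 0.4309 94.8 57.2
lifted [ 558.6 -232.   143.9] [-0.1  0.1 -1.8] 0.4231 94.7 57.8
set down hit=True [532.3 200.9 159.9] [1.5 0.7 1.6] 0.4307 95.1 62.0
regrip [531.8 200.8 159.2] [-0.  -0.8  1.7] 0.49 20.3 63.4
clear [531.4 200.6 213.3] [ 0.7  0.3 -1.6] 0.4944 20.2 64.4
tips: outer [-31.3  33.9] inner -21.8 24.3 x 4.0 zmax 94.6 gap~ 47.2
[([452.8, -334.0], 2, 65.0)] [([531.4, 200.3], 2, 92.2)]
```

Run:
```python
from h import *
manip.line_to((531,200.6,270),rate=150)
print(knobs(lo=(370,-400)), knobs(88,(440,60),(620,340)))
pick(453,-334.3)
carry(0,-72); fingers.release(); manip.hold(.1); regrip()
manip.line_to((534,129,270),rate=150)
stand_back(REL); manip.line_to((SX,SY,230),rate=200)
print(knobs(lo=(370,-400)), knobs(88,(440,60),(620,340)))
im,_=viewer.camera("scene"); a=cv2.resize(im[110:260,230:430],(533,400),interpolation=cv2.INTER_CUBIC)
im,_=viewer.camera("side"); b=cv2.resize(im[130:250,230:350],(400,400),interpolation=cv2.INTER_CUBIC); save("t1",cv2.resize(np.hstack([a,b]),(790,339)))
```

```text
[([452.0, -334.4], 2, 63.1)] [([531.5, 270.5], 2, 93.1), ([531.8, 200.4], 2, 92.0)]
at knob hit=False [ 453.  -334.4  134.1] [ 0.9  0.3 -0.9] 0.492 20.3 68.3
gripped [ 453.  -334.3  134. ] [ 0.5 -0.6 -1.9] 0.4266 94.2 68.6
lifted [ 452.9 -334.3  144. ] [-0.6  0.2 -2.7] 0.4286 94.2 69.1
set down hit=True [533.6 128.9 159.9] [0.8 0.7 4.2] 0.4268 94.8 73.5
regrip [533.1 128.8 159.2] [0.2 0.7 2.7] 0.4924 20.3 75.0
clear [532.6 128.8 213.3] [ 0.7  1.6 -0.5] 0.4927 20.2 75.9
tips: outer [-31.3  34. ] inner -21.8 24.3 x 4.2 zmax 94.2 gap~ 47.3
contact False
in stand [488.   -1.8 107.4] [0.1 0.1 2. ] 0.4894 20.1 78.2
[] [([530.7, 270.5], 2, 92.7), ([531.1, 200.3], 2, 91.5), ([532.4, 128.8], 2, 92.1)]
```

View pics/t1.png

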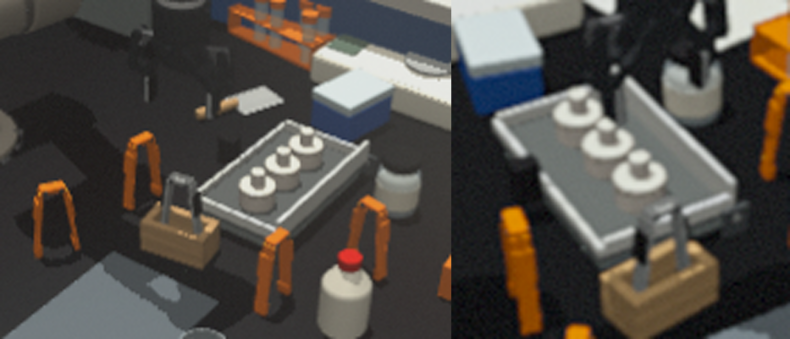

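All three crucibles stand in a row in the tray (scene crop at about (257,185), (283,160), (306,145)), and the tongs are upright in their stand. Now the tilt.

```bash
cat >> h.py <<'E'
from scipy.spatial.transform import Rotation as Ro
TAB=np.array([432.5,199.3,65.]); a_=np.radians(.9); TX=np.array([np.cos(a_),np.sin(a_),0]); TY=np.array([-np.sin(a_),np.cos(a_),0])
def tabpose(phi,yaw):
    H=TAB+181*TX; H[2]=24; Q=Ro.from_rotvec(TY*phi).as_matrix(); R=Q@Rz(yaw); g=H+Q@(TAB-H)
    return g+R[:,2]*manip.grip_point_offset, R
E
python3 - <<'E'
from h import *
print(manip.grip_point_offset)
for yaw in (90.9,-89.1):
    for ph in (0,.25,.45):
        q=solver.ik(*tabpose(ph,yaw)); print(yaw,ph,tabpose(ph,yaw)[0].round(),None if q is None else np.round(q))
E
```

```text
18.700000000000003
90.9 0 [432. 199.  46.] [ 16.  29. 108.  -0.  43. -75.]
90.9 0.25 [444. 199.  90.] [ 13.  32.  93.   3.  69. -79.]
90.9 0.45 [460. 200. 123.] [ 12.  38.  80.   5.  88. -80.]
-89.1 0 [432. 199.  46.] [ 16.  29. 108.  -0.  43. 105.]
-89.1 0.25 [444. 199.  90.] [ 13.  32.  93.   3.  69. 101.]
-89.1 0.45 [460. 200. 123.] [ 12.  38.  80.   5.  88. 100.]
```

Run:
```python
from h import *
p,R=tabpose(0,90.9); manip.move_to(p+[0,0,130],R); manip.line_to(p+[0,0,40],rate=150); print(manip.line_to(p,rate=60,threshold=8)); rep("at tab",.1)
fingers.release(); fingers.gripper_close(40); rep("pinched",.2)
for ph in np.arange(.04,.30,.04):
    manip.line_to(*tabpose(ph,90.9),rate=30)
rep("0.28",.3)
def tray_knobs(ph):
    H=TAB+181*TX; H[2]=24; Q=Ro.from_rotvec(TY*ph).as_matrix(); B=np.stack([TX,TY,[0,0,1]],1); F=H+Q@(np.array([*tw(0,0),30])-H)
    for c in ("scene","side"):
        _,dep=viewer.camera(c); P=(cloud(info(c),dep)-F)@(Q@B)
        m=(abs(P[...,2]-55)<9)&(abs(P[...,0])<72)&(abs(P[...,1])<128); n,l,s,_=cv2.connectedComponentsWithStats(m.astype(np.uint8))
        print(c,[(P[l==i].mean(0).round().tolist(),int(s[i,4])) for i in range(1,n) if s[i,4]>12])
tray_knobs(.28)
for ph in np.arange(.31,.405,.03):
    manip.line_to(*tabpose(ph,90.9),rate=25)
rep("0.40",.5); tray_knobs(.40)
```

```text
False
at tab [432.8 199.4  46.6] [ 1.1 -0.3  0.1] 1.0034 0.0 82.3
pinched [432.5 199.3  46.4] [-1.9 -0.6  2.5] 0.2747 41.1 83.3
0.28 [445.7 199.5  95.4] [ 0.1 -1.  -4.4] 0.2774 40.3 86.4
scene [([1.0, 68.0, 55.0], 30), ([1.0, -3.0, 57.0], 38), ([1.0, -75.0, 57.0], 36)]
side [([-5.0, 69.0, 56.0], 38), ([-5.0, -3.0, 56.0], 45), ([-5.0, -75.0, 56.0], 47)]
0.40 [455.5 199.6 115. ] [ 2.8 -0.2 -4.7] 0.2715 40.3 88.5
scene [([47.0, 67.0, 55.0], 34), ([47.0, -4.0, 56.0], 38), ([46.0, -75.0, 56.0], 41)]
side [([41.0, 68.0, 55.0], 36), ([40.0, -4.0, 55.0], 39), ([40.0, -74.0, 55.0], 42)]
```

All three have reached the fence at 0.40 rad. Lowering gently.

Run:
```python
from h import *
manip.hold(.4)
for ph in np.arange(.36,-.001,-.04): manip.line_to(*tabpose(ph,90.9),rate=30)
rep("level",.3)
fingers.release(); rep("released",.2)
p,R=tabpose(0,90.9); manip.line_to(p+[0,0,150],rate=80); manip.line_to(p+[-60,0,200],rate=120); manip.hold(.3)
print(knobs(88,(440,60),(640,340)))
st=rep("end"); print(np.round(tw(47,0),1))
im,_=viewer.camera("scene"); a=cv2.resize(im[110:260,230:430],(533,400),interpolation=cv2.INTER_CUBIC)
im,dep=viewer.camera("side"); b=cv2.resize(im[130:250,230:350],(400,400),interpolation=cv2.INTER_CUBIC); save("t2",cv2.resize(np.hstack([a,b]),(790,339)))
P=cloud(info("side"),dep)
for n,lo,hi in (("fence",(585,60,61),(640,345,70)),("tab",(410,180,68),(455,220,80)),("bridge",(440,-40,120),(540,40,140))):
    q=P[(P>=lo).all(-1)&(P<=hi).all(-1)]; print(n,len(q),q.mean(0).round(1))
```

```text
level [432.5 199.3  46.4] [-0.1 -1.4  0.4] 0.2694 40.7 93.2
released [432.5 199.3  46.3] [-0.2 -0.5 -0.3] 1.0014 0.0 94.0
[([576.4, 270.8], 2, 91.6), ([578.1, 200.5], 2, 92.0), ([578.6, 128.3], 2, 92.3)]
end [372.5 199.3 246.3] [-0.3  0.4  1.1] 1.0018 0.0 97.5
[579.5 201.6]
fence 235 [602.4 182.6  66.5]
tab 67 [428.7 196.8  74.8]
bridge 97 [485.3  -4.3 129. ]
```

View pics/t2.png

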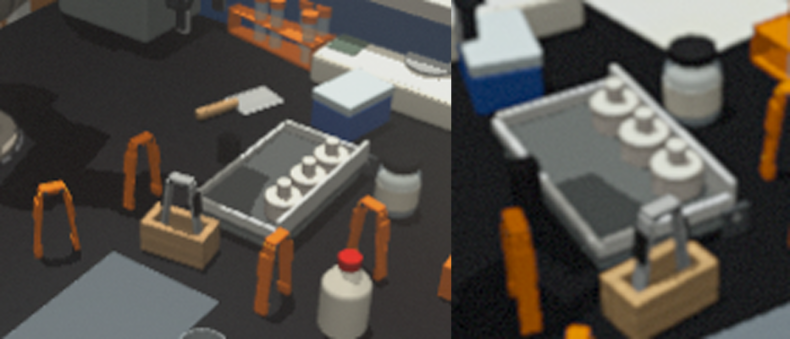

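The view shows all three crucibles standing in a row against the fence, with the tray level and the tongs upright in the stand. Handing in.

```bash
python3 -c "
from h import *
print(job.job_done())"
```

```text
the job is handed in; nothing more can be done
None
```

The job is handed in (no verdict came back): the last pictures show all three crucibles upright in a row against the fence, the tray lowered level, and the tongs back upright in their stand.

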